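Wedge a juice bottle tight in the capping jig

TASK

Clamp the amber juice bottle in the jig: take the mallet off its mat and tap the orange wedge further in, with two or more separate light blows of the mallet head, until it no longer advances and sits tight. Use only the mallet on the wedge, do not hit so hard that the glass could crack, do not touch the bottle, which must stay upright, and leave everything else where it is. Then lay the mallet back flat on its mat, the way round it lay before, and let go.

Things in the scene. Friction and masses are not known exactly. Their poses are not given: they have to be found in the camera images.
- jig: Fixed bottle clamp on an aluminium plate 235 x 220 mm, plate top 10 mm above the table. Origin on the table; plate spans x -83 to +152, y -110 to +110 mm. Along its +x: steel fence, orange wedge, steel jaw, bottle, blue V stop (top 56 mm). Driving the wedge along the jig's +y pushes the jaw along +x until it pinches the bottle against the stop, which is set anew each time within 9 mm.
- fence (a point): Middle of the top edge of the jig's fixed fence, 50 mm above the table: x = -68 mm in the jig's frame, fence 16 mm thick, y = -35 to +80 mm. The wedge's straight side slides along its +x face.
- wedge: Orange plastic wedge, 0.25 kg, 130 mm long, 48 mm high, standing on the jig's plate between fence and jaw. Origin: underside, middle of its 44 mm wide butt. Its +y points from butt to thin end (18 mm wide) and is the driving direction. It tapers 1 in 5, so where it gets tight varies by 45 mm with the stop and has to be felt; it starts loose, 10 to 85 mm short of tight.
- wedge_butt (a point): Middle of the wedge's butt, the face to strike (44 mm wide, 48 mm high), 34 mm above the table, always clear of fence and jaw with free space before it. Loose, the wedge moves under about 1 to 5 N, over the last few mm it takes ever more. When it no longer advances under taps of 16 to 22 N it is tight and holds itself by friction. Over 30 N is too much.
- jaw: Steel sliding jaw between wedge and bottle, y = -40 to +40 mm in the jig's frame, top 56 mm above the table. Its origin is the jig's origin while fully back and moves along the jig's +x as the wedge pushes it, by 2 to 13 mm in all. Tight means that wedge and jaw still press on each other with over 15 N after the mallet has left.
- juice_bottle: Amber glass bottle with a yellow cap, 64 mm in diameter, 190 mm tall, 0.3 kg, standing in the jig between jaw and stop. Origin: centre of its underside, z up; it starts at x = 53 mm, y = 0 in the jig's frame. A jaw force over 60 N cracks it.
- mallet: Mallet, 0.36 kg, lying flat. Head 94 mm long along its y (white striking faces at y = +47 and -47 mm, either will do), 44 mm wide (x), 50 mm high. Straight red handle 24 mm wide (y), 22 mm high, back to x = -202 mm, its centre line 25 mm above the origin (31 mm above the table). Origin: centre of the head's underside; x points from handle to head, z up.
- mallet_grip (a point): Good grasp point on the handle's centre line, 65 mm behind the middle of the head; fingers close along the mallet's y.
- mallet_mat: Black rubber mat, 270 x 150 mm (x, y), 6 mm thick, fixed; origin at the centre of its underside. The mallet lies with its head centre at about x = +90 mm, y = 0 in the mat's frame, handle along -x with its end on a grey block (60 mm wide in y, x = -108 to -72 mm, top 20 mm above the table).
- spare_wedge: Bystander: a pale wooden wedge of the same shape lying loose on the table; leave it.
- empty_bottle0: Bystander: empty clear glass bottle, 62 mm in diameter, 200 mm tall.
- empty_bottle1: Bystander: empty clear glass bottle, 62 mm in diameter, 200 mm tall.
- empty_bottle2: Bystander: empty clear glass bottle, 62 mm in diameter, 200 mm tall.
- sample_cup: Bystander: small open paper cup, 60 mm in diameter, 60 mm tall.
- cap_jar: Bystander: jar, 80 mm in diameter, 90 mm tall.
- pitcher: Bystander: lidded stainless pitcher, 110 mm in diameter, 185 mm tall, handle at its own -y.
There are look-alikes about, which are no part of the job. Leave any purple look-alike of the mallet alone.

How it is judged (in metres and radians):
On the way, in this order (a step that is already met when the one before it is completed fails the run):
1. the mallet is lifted off its mat (height (world z) of mallet above 0.014 m), for 0.1 s.
2. a first blow of the mallet on the wedge (contact force between mallet and wedge above 1 N).
3. the mallet is drawn back clear of the wedge (contact force between mallet and wedge below 0.05 N), for 0.2 s.
4. a further blow of the mallet on the wedge (contact force between mallet and wedge above 1 N).
5. the wedge stays tight against the jaw, and the jaw on the bottle, with the mallet off it (contact force between mallet and wedge below 0.05 N and contact force between wedge and jaw above 15 N and contact force between jaw and juice_bottle above 10 N), for 0.3 s.
At the end, for the whole second after the job is handed in: The wedge, untouched, presses the jaw with over 15 N and the jaw the bottle with over 10 N; bottle upright within 0.1 rad. Mallet at rest flat on its mat (within 6 mm of it, tilt under 0.12 rad), head centre at x 45 to 130 mm, y within 45 mm of the mat, grip at x under 90 mm (contact force between wedge and jaw above 15 N and contact force between jaw and juice_bottle above 10 N and angle between juice_bottle's own z axis and vertical below 0.1 rad and linear speed of wedge below 0.01 m/s and x of mallet in the frame of mallet_mat between 0.045 and 0.13 m and y of mallet in the frame of mallet_mat between -0.045 and 0.045 m and z of mallet in the frame of mallet_mat below 0.012 m and angle between mallet's own z axis and vertical below 0.12 rad and linear speed of mallet below 0.02 m/s and x of mallet_grip in the frame of mallet_mat below 0.09 m).
It fails at once if the robot itself touches the wedge (contact force between any of the fingers, the arm and wedge above 1 N).
It fails at once if the mallet strikes or presses the wedge with over 30 N (contact force between mallet and wedge above 30 N).
It fails at once if the jaw squeezes the bottle with over 60 N (contact force between jaw and juice_bottle above 60 N).
It fails at once if the bottle is touched by mallet or robot, or tipped (contact force between any of mallet, the fingers, the arm and juice_bottle above 1 N or angle between juice_bottle's own z axis and vertical above 0.2 rad).
It fails at once if a bystander is moved by more than 20 mm (distance of any of spare_wedge, empty_bottle0, empty_bottle1, empty_bottle2, sample_cup, cap_jar, pitcher from where it was at the start of the episode above 0.02 m).
It also fails if it takes over 54 s, if anything falls off the work surface, if the arm or the gripper's body presses on something with over 40 N, if the wrist force passes 120 N, or if a joint passes its speed limit or range.

ROBOT

A 6-joint arm with a two-finger parallel gripper is mounted at the origin on the work surface. World frame = base frame: x ahead of the robot, y to its left, z up, the work surface at z = 0. Lengths are in mm, angles in rad, forces in N, time in s.
With the tool pointing down it reaches from about 275 to 1000 mm from the base axis. Payload 8.4 kg.
Tool frame: the origin (TCP) lies on the centre line of the jaws, within the pads' length; the fingertips stand 22 mm ahead of it and the grasp point (between the pads) lies 3 mm ahead of it; z points along the fingers, x is the direction in which the jaws open and shut, and the axes are right-handed (so a half turn about z gives the same grasp; the last joint's range is limited). The gripper opens to 85 mm and grips with 20 to 120 N. Pads are 22 mm wide; open, the fingers measure 114 mm over their backs; the gripper's body (76 mm by 85 mm) begins 54 mm behind the grasp point. The pads swing forward as they close: fully open they stand 13 mm farther back than shut.
Start: joints at [-0.002, 0.353, 1.633, -0, 1.155, -0.002], TCP at [625.002, -0, 253.281] pointing down, gripper open.
Joint ranges: [-2.63, 2.63], [-0.92, 2.1], [0.06, 2.66], [-1.3, 4.44], [0, 2.69], [-3.02, 3.02]. Speed limits (rad/s): [2.22, 2.22, 2.79, 3.14, 3.14, 3.14].

INTERFACE

Orientations are given as [roll, pitch, yaw] about the fixed x, y, z axes, in that order (R = Rz(yaw) Ry(pitch) Rx(roll)).
In Python, from rig import status, viewer, job gives the robot as it stands.
- The arm moves only by the tool send_rows, never from a script. Its argument "plan" is a list of rows, each a list of 3 entries, a list of its own where there are three numbers: the shift along the tool's x, y, z in m, then the turn, a rotation vector about the tool's x, y, z in rad, then the opening, from -1 (shut) to 1 (fully open). In form: [[[x, y, z], [rx, ry, rz], jaw], ...]. A call has exactly 5 rows; each row is the pose to reach, as a shift and turn from the pose measured when the call began, along the tool's axes at that moment; what a row does not reach only later rows make up. A row lasts 1/12 s, in which the tool goes at most 41.7 mm and 7.16 degrees, less where a joint would pass 70% of its speed; a pose out of reach is approached as far as the arm can. A call with a gripper value outside its range is refused whole. The fingers move at their own pace and stop on an object; "squeeze" is the grip in N (left out, the last holds). Time passes only in rows, so rows that repeat a pose let the fingers close, or fill a call up. It gives the time, the measured TCP pose, the force and the opening at its end, in the units of the state.
- status.sense(): the state, without advancing time (a new reading comes with each control period).
- viewer.grab_frame(name): name is "scene" or "side" or "wrist"; returns the picture (400x640x3 uint8, red, green, blue); there is no depth.
- viewer.camera_params(name): a dict with "intrinsics" (3x3 intrinsics, pixels), "dist_coeffs" ([k1, k2, p1, p2, k3] as OpenCV has them; the pictures are not rectified), "xyz" and "orientation" of the camera in the world. Camera axes: x right, y down, z forward; pixel columns grow to the right and rows downward; lengths in mm; the calibration is good to about 2 mm. A picture is of the moment at which its call begins: read the wrist's pose just before it. camera_params takes no time and is no camera call; for the wrist camera it gives the pose at the moment of the call.
- job.sign_off(): hands the job in, once; it reports no verdict.
Trained networks look in the newest picture that a camera, given by its name, has taken for a name from the list of things; names that differ only in an ending like _2 or _b are one class to them, and where a whole thing is asked for, a point or a joint stands for the part that bears it (a point fixed in the world has none). Each returns a list of dicts, best first, with "p" (0 to 1); they miss things now and then, are a little off and sometimes report something else, mostly with a low value. They report only what shows in the picture. A call takes as long as a camera call. They do not tell look-alikes from the thing itself.
- viewer.cut_out(label, camera): "mask" (400x640 bool, what is visible of it) and "extent" ([left, top, width, height] in pixels, round what is visible of it).
The state is a dict: "clock": time; "qpos": joint angles; "qvel": joint speeds; "joint_efforts": joint torques, N m; "eef_pos": TCP position; "tcp_rot": TCP orientation; "contact_force": force on the tool from outside, world axes, zero at the start; "wrist_torque": the same for the moment, N m; "opening": opening from 0.0 (shut) to 1.0 (fully open).
Only numpy, scipy, OpenCV 4.12 (cv2) and the standard library are available. Lean on these libraries where they do the work, as an engineer would, in place of code of your own. Each camera call takes 0.05 s, during which the arm holds its last target.

## Working session

There is one attempt and no reset: what is moved stays moved. The work goes in short steps, Python scripts to look and compute and a tool call to move; the robot and the scene stay as the last step left them, time stands still between calls to the robot, and variables do not carry over. Pictures are saved under pics/ and viewed, and the job is handed in when it is done.

Besides the shell and the picture viewer there is one more tool, called after "Request:" by a JSON object that holds its "name" and its "arguments", one argument or row to a line. send_rows: Moves the arm, as the interface text tells. Its arguments: {"type":"object","properties":{"plan":{"type":"array"},"squeeze":{"type":"number"}},"required":["plan"]}

```bash
ls; mkdir -p pics
python3 - <<'E'
from rig import status, viewer, job
import cv2
print(status.sense())
for n in ["scene","side","wrist"]:
    p=viewer.camera_params(n); print(n,p)
    im=viewer.grab_frame(n); cv2.imwrite(f"pics/{n}0.png",im[:,:,::-1])
E
```

```text
pics
{'clock': 0.0, 'qpos': array([-2.41150758e-03,  3.53645654e-01,  1.63417800e+00, -2.58109509e-05,
        1.15517975e+00, -2.37476506e-03]), 'qvel': array([ 0.00156391,  0.00043886, -0.0011633 , -0.00104083,  0.00054478,
        0.00015497]), 'joint_efforts': array([-2.03471049e-03, -6.05236173e+01, -3.42063046e+01, -2.62302356e-04,
        9.48130677e-03,  3.61521288e-06]), 'eef_pos': array([ 6.24535767e+02, -1.36441987e-02,  2.52544444e+02]), 'tcp_rot': array([ 3.14157240e+00,  1.41080121e-03, -2.63188677e-05]), 'contact_force': array([-0.67253688, -0.75647884, -0.09782715]), 'wrist_torque': array([-0.05964244,  0.02347518,  0.00203386]), 'opening': 1.0011589871409936}
scene {'intrinsics': array([[363.81269337,   0.        , 319.3974003 ],
       [  0.        , 363.81269337, 196.96608577],
       [  0.        ,   0.        ,   1.        ]]), 'dist_coeffs': array([-0.07838825,  0.        ,  0.        ,  0.        ,  0.        ]), 'xyz': array([1170.06680281,   44.49685058,  994.96761351]), 'orientation': array([-2.48506375,  0.01782528,  1.64650517])}
side {'intrinsics': array([[491.51184857,   0.        , 322.88516322],
       [  0.        , 491.51184857, 195.7055071 ],
       [  0.        ,   0.        ,   1.        ]]), 'dist_coeffs': array([-0.10867344,  0.        ,  0.        ,  0.        ,  0.        ]), 'xyz': array([ -424.0957991 , -1017.00245673,  1169.75080504]), 'orientation': array([-2.25943859,  0.01986014, -0.75359512])}
wrist {'intrinsics': array([[320.44002032,   0.        , 317.92108732],
       [  0.        , 320.44002032, 197.15830844],
       [  0.        ,   0.        ,   1.        ]]), 'dist_coeffs': array([0.02133938, 0.        , 0.        , 0.        , 0.        ]), 'xyz': array([625.41684409,  81.47727682, 372.3738239 ]), 'orientation': array([ 2.82250028e+00,  5.32717465e-04, -5.15699456e-04])}
```

View pics/scene0.png

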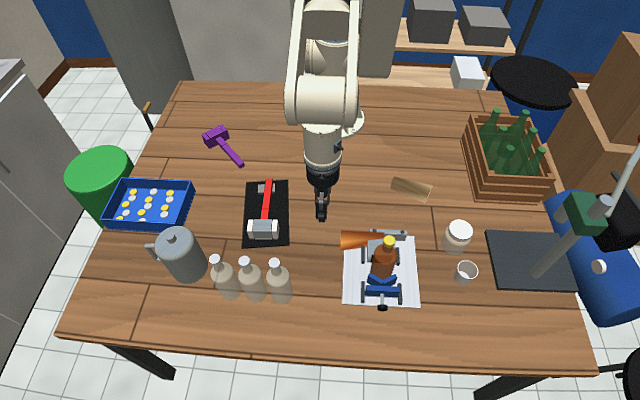

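View pics/side0.png

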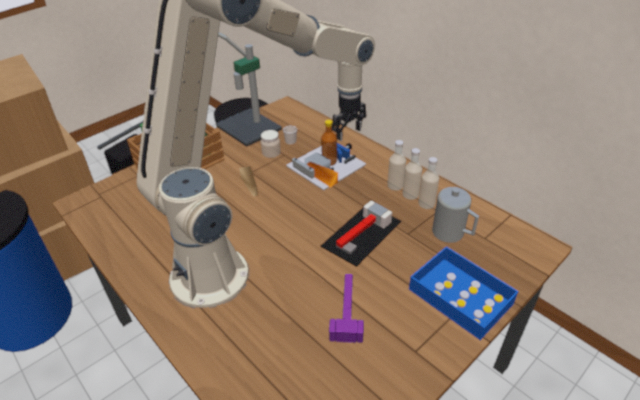

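View pics/wrist0.png

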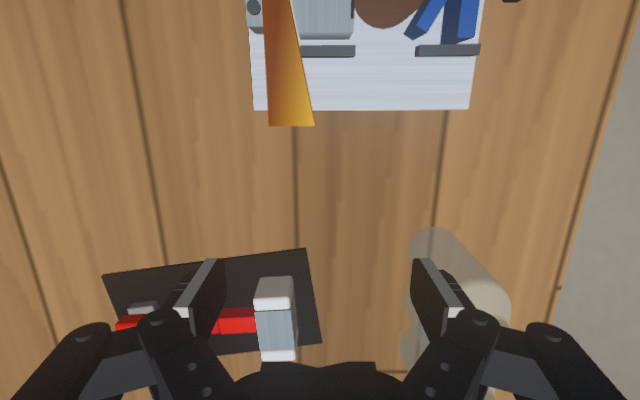

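```bash
cat > h.py <<'E'
import numpy as np, cv2
from scipy.spatial.transform import Rotation as R
from rig import status, viewer, job
def cam(n):
    p=viewer.camera_params(n); return p
def ray(p,uv):
    uv=np.array(uv,float).reshape(-1,1,2)
    n=cv2.undistortPoints(uv,p['intrinsics'],p['dist_coeffs']).reshape(-1,2)
    d=np.c_[n,np.ones(len(n))]@R.from_euler('xyz',p['orientation']).as_matrix().T
    return d
def onz(p,uv,z):
    d=ray(p,uv); c=p['xyz']; return c+d*((z-c[2])/d[:,2])[:,None]
def proj(p,X):
    Rm=R.from_euler('xyz',p['orientation']).as_matrix()
    X=np.array(X,float).reshape(-1,3)
    Xc=(X-p['xyz'])@Rm
    o,_=cv2.projectPoints(Xc.reshape(-1,1,3),np.zeros(3),np.zeros(3),p['intrinsics'],p['dist_coeffs']); return o.reshape(-1,2)
def snap(n,f):
    p=cam(n); im=viewer.grab_frame(n); cv2.imwrite('pics/'+f+'.png',im[:,:,::-1]); return p,im
E
python3 - <<'E'
from h import *
p=cam('wrist')
print('butt top',onz(p,[(268,126),(314,126)],58).round(0))
print('plate',onz(p,[(254,110),(469,109),(248,37)],10).round(0))
print('mat',onz(p,[(103,275),(306,248),(322,344)],6).round(0))
print('head top',onz(p,[(257,308),(256,281),(292,278),(291,310)],56).round(0))
import pickle
pickle.dump(p,open('w0.pkl','wb'))
s=cam('scene')
for n in ['mallet','wedge','jig','juice_bottle','empty_bottle0','pitcher','sample_cup','cap_jar','spare_wedge']:
    for r in viewer.cut_out(n,'scene')[:4]: print(n,r['p'],r['extent'])
E
python3 -c "
import cv2
a=cv2.imread('pics/scene0.png')[120:320,190:450];cv2.imwrite('pics/scene0c.png',cv2.resize(a,None,fx=3,fy=3,interpolation=2))"
```

```text
butt top [[577.  50.  58.]
 [622.  50.  58.]]
plate [[556.  62.  10.]
 [789.  62.  10.]
 [554. 133.  10.]]
mat [[ 347. -146.    6.]
 [ 610. -108.    6.]
 [ 631. -258.    6.]]
head top [[ 554. -160.   56.]
 [ 555. -123.   56.]
 [ 596. -120.   56.]
 [ 594. -163.   56.]]
mallet 0.89 [246.0, 180.9, 33.0, 62.1]
wedge 0.65 [144.3, 226.9, 64.2, 54.9]
wedge 0.62 [338.6, 230.7, 44.2, 18.3]
jig 0.67 [341.8, 232.3, 78.2, 80.2]
empty_bottle0 0.75 [267.0, 259.1, 24.8, 47.2]
empty_bottle0 0.73 [210.6, 254.4, 29.6, 44.6]
empty_bottle0 0.71 [239.2, 255.2, 25.6, 47.3]
pitcher 0.93 [147.0, 226.8, 61.9, 57.0]
sample_cup 0.78 [454.5, 259.3, 23.2, 26.8]
cap_jar 0.67 [243.5, 180.7, 35.7, 57.9]
cap_jar 0.61 [442.2, 220.9, 29.3, 37.4]
spare_wedge 0.78 [390.3, 177.3, 40.3, 25.4]
```

View pics/scene0c.png

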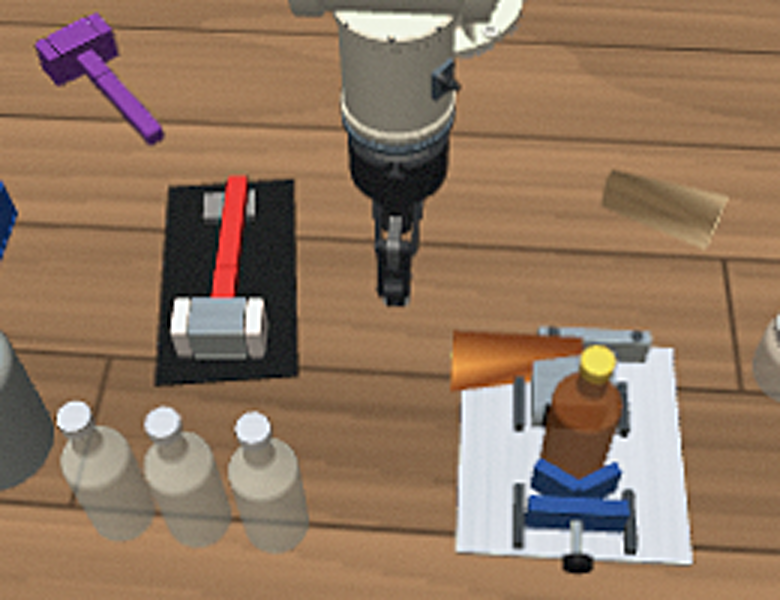

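Request:
{"name": "send_rows", "arguments": {
  "plan": [
    [[-0.017, 0.033, 0.008], [0, 0, 0.12], 1],
    [[-0.034, 0.066, 0.016], [0, 0, 0.24], 1],
    [[-0.051, 0.099, 0.024], [0, 0, 0.36], 1],
    [[-0.068, 0.132, 0.032], [0, 0, 0.48], 1],
    [[-0.085, 0.165, 0.04], [0, 0, 0.6], 1]
  ],
  "squeeze": 100
}}

```text
clock: 1.02
eef_pos: [539.1, -166.2, 213.1]
tcp_rot: [-3.142, -0.0, -0.605]
contact_force: [-0.3, 0.3, -0.1]
opening: 1.002
```

```bash
cat >> h.py <<'E'
def delta(x,y,z,yaw):
    """target TCP pos, yaw: world angle (deg) of mallet x axis i.e. tool -y"""
    s=status.sense(); M=R.from_euler('xyz',s['tcp_rot'])
    a=np.radians(yaw); X=np.array([np.sin(a),-np.cos(a),0]); Z=np.array([0,0,-1.]); Y=np.cross(Z,X)
    T=R.from_matrix(np.c_[X,Y,Z])
    d=M.inv().apply(np.array([x,y,z])-s['eef_pos'])
    print('t',round(s['clock'],2),'pos',s['eef_pos'].round(1),'F',s['contact_force'].round(2),'Mz',s['wrist_torque'].round(2),'open',round(s['opening'],3))
    print('shift mm',d.round(1),'rotvec',(M.inv()*T).as_rotvec().round(4))
E
python3 -c "
from h import *
delta(518.6,-197.5,210,8.2)"
```

```text
t 1.02 pos [ 539.1 -166.2  213.1] F [-0.29  0.34 -0.09] Mz [-0.02 -0.03  0.02] open 1.002
shift mm [ 0.9 37.4  3.1] rotvec [-3.000e-04 -4.000e-04  8.223e-01]
```

Request:
{"name": "send_rows", "arguments": {
  "plan": [
    [[0, 0.008, 0.001], [0, 0, 0.12], 1],
    [[0, 0.016, 0.002], [0, 0, 0.24], 1],
    [[0.001, 0.024, 0.003], [0, 0, 0.36], 1],
    [[0.001, 0.032, 0.003], [0, 0, 0.48], 1],
    [[0.001, 0.037, 0.003], [0, 0, 0.6], 1]
  ]
}}

```text
clock: 1.43
eef_pos: [518.4, -197.9, 210.1]
tcp_rot: [-3.141, -0.0, -1.212]
contact_force: [0.2, -0.6, 0.4]
opening: 0.999
```

Request:
{"name": "send_rows", "arguments": {
  "plan": [
    [[0, 0, 0], [0, 0, 0.11], 1],
    [[0, 0, 0], [0, 0, 0.22], 1],
    [[0, 0, 0], [0, 0, 0.22], 1],
    [[0, 0, 0], [0, 0, 0.22], 1],
    [[0, 0, 0], [0, 0, 0.22], 1]
  ]
}}

```text
clock: 1.85
eef_pos: [518.5, -197.8, 210.2]
tcp_rot: [-3.141, -0.0, -1.428]
contact_force: [-0.1, -0.4, 0.2]
opening: 1.0
```

```bash
python3 -c "
from h import *
delta(518.6,-197.5,210,8.2)
p,im=snap('wrist','w1')
import pickle; pickle.dump(p,open('w1.pkl','wb'))
print(p['xyz'],p['orientation'])
"
```

```text
t 1.85 pos [ 518.5 -197.8  210.2] F [-0.12 -0.44  0.16] Mz [ 0.05 -0.02  0.01] open 1.0
shift mm [-0.3 -0.2  0.2] rotvec [-0.0004 -0.0004 -0.0005]
[ 598.79157946 -185.42882578  329.93917477] [ 2.82379759e+00 -7.14751630e-04 -1.42868157e+00]
```

View pics/w1.png

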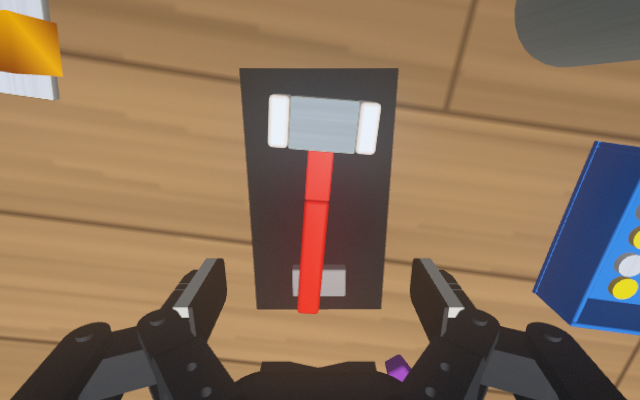

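```bash
python3 -c "
import cv2
a=cv2.imread('pics/w1.png')[60:320,230:410];cv2.imwrite('pics/w1c.png',cv2.resize(a,None,fx=3.0,fy=2.3*1.0,interpolation=2) if 0 else cv2.resize(a[:110],None,fx=4,fy=4,interpolation=2))
cv2.imwrite('pics/w1d.png',cv2.resize(a[80:],None,fx=3.2,fy=3.2,interpolation=2))"
python3 - <<'E'
from h import *
im=cv2.imread('pics/w1.png'); b,g,r=[im[:,:,i].astype(int) for i in range(3)]
m=((r>150)&(g<90)&(b<90)).astype(np.uint8)
for row in range(155,312,12):
    c=np.where(m[row,240:400])[0]+240; print(row,c.min(),c.max())
E
```

```text
155 307 333
167 307 332
179 306 331
191 305 330
203 304 328
215 304 327
227 303 326
239 302 325
251 301 324
263 300 323
275 300 321
287 299 320
299 298 319
311 298 317
```

View pics/w1c.png

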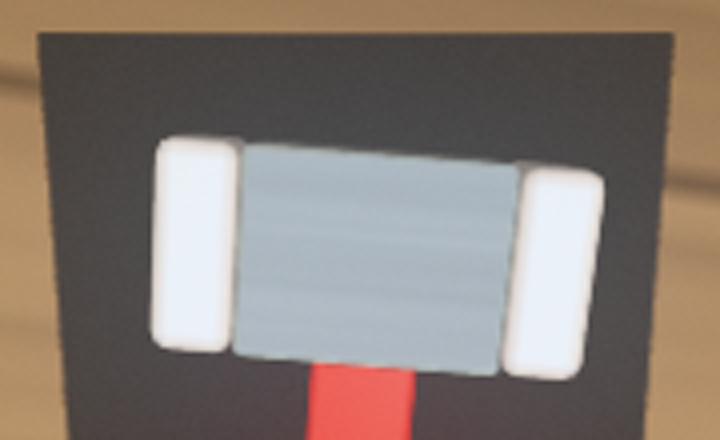

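View pics/w1d.png

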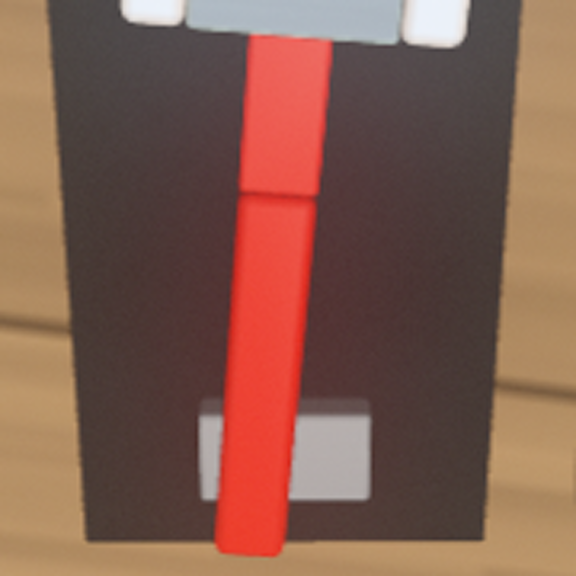

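Run:
```python
from h import *
import pickle
p=pickle.load(open('w1.pkl','rb'))
c=onz(p,[(268.7,94.2),(381,103),(375.7,155.2),(267.7,147.5)],56); print(c.round(1)); print('size',np.linalg.norm(np.diff(c,axis=0),axis=1),'mean',c.mean(0))
d=c[0]+c[3]-c[1]-c[2]; print('yaw from head', np.degrees(np.arctan2(-d[0],d[1])))
h=onz(p,[(320,155),(316,203),(312.5,251),(308.5,299)],42); print(h.round(1)); d=h[0]-h[-1]; print('yaw handle',np.degrees(np.arctan2(d[1],d[0])))
m=onz(p,[(239.5,68.5),(398,68.5),(382,309),(257,309)],6); print('mat',m.round(1),m.mean(0)); d=m[0]+m[1]-m[2]-m[3]; print('yaw mat',np.degrees(np.arctan2(d[1],d[0])))
print(np.linalg.norm(np.diff(m,axis=0),axis=1))
```

```text
[[ 591.1 -146.4   56. ]
 [ 597.3 -238.    56. ]
 [ 554.4 -242.3   56. ]
 [ 547.8 -149.5   56. ]]
size [91.86347748 43.11966305 93.00276438] mean [ 572.62256349 -194.05187598   56.        ]
yaw from head 3.94855278014427
[[ 545.1 -195.2   42. ]
 [ 499.  -198.1   42. ]
 [ 448.1 -201.7   42. ]
 [ 391.8 -205.2   42. ]]
yaw handle 3.7336276453200528
mat [[ 608.5 -110.1    6. ]
 [ 629.5 -257.     6. ]
 [ 364.6 -296.7    6. ]
 [ 343.5 -148.5    6. ]] [ 486.49525633 -203.08685102    6.        ]
yaw mat 8.38081561381571
[148.38275265 267.84442597 149.70764723]
```

```bash
python3 -c "
from h import *
delta(512.6,-197.4,36,3.8)"
```

```text
t 1.9 pos [ 518.5 -197.8  210.2] F [-0.62 -0.46 -0.43] Mz [-0.   -0.01  0.  ] open 1.004
shift mm [ -1.3   5.8 174.2] rotvec [-0.0004 -0.0004  0.0757]
```

Request:
{"name": "send_rows", "arguments": {
  "plan": [
    [[-0.0013, 0.0058, 0.03], [0, 0, 0.0757], 1],
    [[-0.0013, 0.0058, 0.06], [0, 0, 0.0757], 1],
    [[-0.0013, 0.0058, 0.09], [0, 0, 0.0757], 1],
    [[-0.0013, 0.0058, 0.115], [0, 0, 0.0757], 1],
    [[-0.0013, 0.0058, 0.13], [0, 0, 0.0757], 1]
  ]
}}

```text
clock: 2.32
eef_pos: [511.4, -196.8, 77.6]
tcp_rot: [3.139, 0.001, -1.502]
contact_force: [0.4, 0.7, 0.4]
opening: 1.0
```

```bash
python3 -c "
from h import *
delta(512.6,-197.4,36,3.8)
p,im=snap('wrist','w2')
"
```

```text
t 2.32 pos [ 511.4 -196.8   77.6] F [0.36 0.71 0.39] Mz [-0.02 -0.03  0.05] open 1.0
shift mm [ 0.7 -1.3 41.6] rotvec [0.0022 0.0009 0.0025]
```

View pics/w2.png

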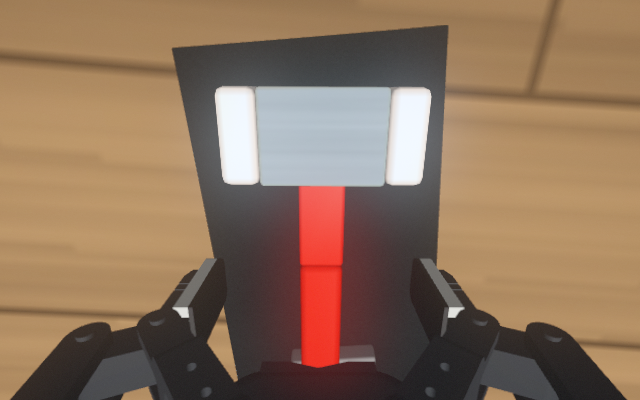

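Request:
{"name": "send_rows", "arguments": {
  "plan": [
    [[0.0005, -0.001, 0.014], [0, 0, 0.002], 1],
    [[0.0005, -0.001, 0.028], [0, 0, 0.002], 1],
    [[0.0005, -0.001, 0.041], [0, 0, 0.002], 1],
    [[0.0005, -0.001, 0.041], [0, 0, 0.002], 0],
    [[0.0005, -0.001, 0.041], [0, 0, 0.002], -0.8]
  ],
  "squeeze": 100
}}

```text
clock: 2.78
eef_pos: [511.2, -196.7, 35.0]
tcp_rot: [3.136, 0.002, -1.503]
contact_force: [0.0, -0.1, 0.7]
opening: 0.747
```

Request:
{"name": "send_rows", "arguments": {
  "plan": [
    [[0, 0, 0], [0, 0, 0], -1],
    [[0, 0, 0], [0, 0, 0], -1],
    [[0, 0, 0], [0, 0, 0], -1],
    [[0, 0, 0], [0, 0, 0], -1],
    [[0, 0, 0], [0, 0, 0], -1]
  ],
  "squeeze": 100
}}

```text
clock: 3.2
eef_pos: [512.0, -197.1, 36.4]
tcp_rot: [3.138, 0.001, -1.503]
contact_force: [-1.7, -0.4, 9.1]
opening: 0.262
```

```bash
python3 -c "
from h import *
delta(512.6,-197.4,66,3.8)
p,im=snap('wrist','w3')
"
```

```text
t 3.2 pos [ 512.  -197.1   36.4] F [-1.65 -0.4   9.07] Mz [-0.07  0.22 -0.04] open 0.262
shift mm [  0.3  -0.5 -29.6] rotvec [0.0034 0.0013 0.0017]
```

View pics/w3.png

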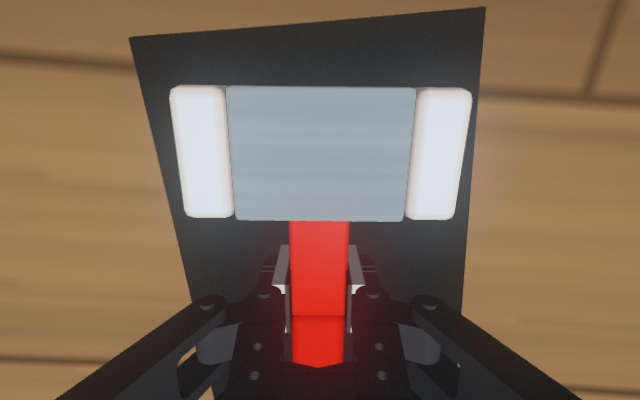

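Request:
{"name": "send_rows", "arguments": {
  "plan": [
    [[0, 0, -0.008], [0, 0, 0], -1],
    [[0, 0, -0.025], [0, 0, 0], -1],
    [[0, 0, -0.045], [0, 0, 0], -1],
    [[0, 0, -0.065], [0, 0, 0], -1],
    [[0, 0, -0.07], [0, 0, 0], -1]
  ],
  "squeeze": 120
}}

```text
clock: 3.67
eef_pos: [513.5, -197.7, 109.4]
tcp_rot: [3.141, -0.0, -1.503]
contact_force: [1.0, 0.2, -3.7]
opening: 0.258
```

```bash
python3 -c "
from h import *
delta(545,-100,115,0)
s=cam('scene'); print(onz(s,[(281,301),(252,300),(228,298),(188,282)],0).round(0))
p,im=snap('wrist','w4')
"
```

```text
t 3.67 pos [ 513.5 -197.7  109.4] F [ 1.04  0.2  -3.67] Mz [-0.02  0.17  0.01] open 0.258
shift mm [-95.3 -38.1  -5.6] rotvec [ 0.0001 -0.0002  0.0681]
[[ 787. -112.    0.]
 [ 790. -196.    0.]
 [ 790. -267.    0.]
 [ 751. -398.    0.]]
```

View pics/w4.png

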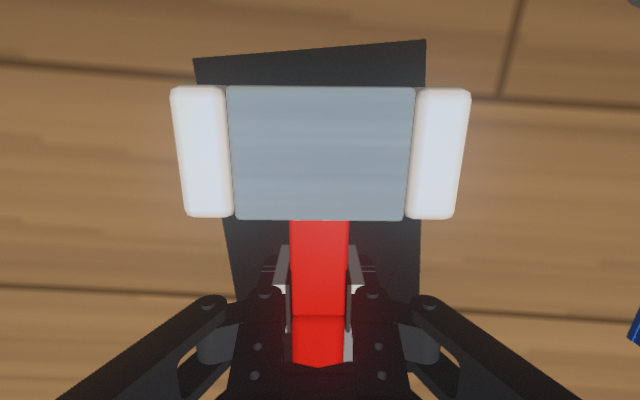

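Request:
{"name": "send_rows", "arguments": {
  "plan": [
    [[-0.022, -0.006, -0.002], [0, 0, 0.02], -1],
    [[-0.044, -0.012, -0.003], [0, 0, 0.04], -1],
    [[-0.066, -0.018, -0.004], [0, 0, 0.06], -1],
    [[-0.088, -0.024, -0.005], [0, 0, 0.068], -1],
    [[-0.1, -0.032, -0.006], [0, 0, 0.068], -1]
  ]
}}

```text
clock: 4.13
eef_pos: [537.2, -93.6, 113.9]
tcp_rot: [3.139, 0.001, -1.571]
contact_force: [-0.6, -0.9, -4.5]
opening: 0.259
```

```bash
python3 -c "
from h import *
delta(545,-100,115,0)
p,im=snap('wrist','w5')
import pickle; pickle.dump(p,open('w5.pkl','wb'))
snap('scene','s5')
"
```

```text
t 4.13 pos [537.2 -93.6 113.9] F [-0.61 -0.92 -4.52] Mz [-0.03  0.22  0.03] open 0.259
shift mm [ 6.4 -7.8 -1.1] rotvec [0.0026 0.0006 0.    ]
```

View pics/w5.png

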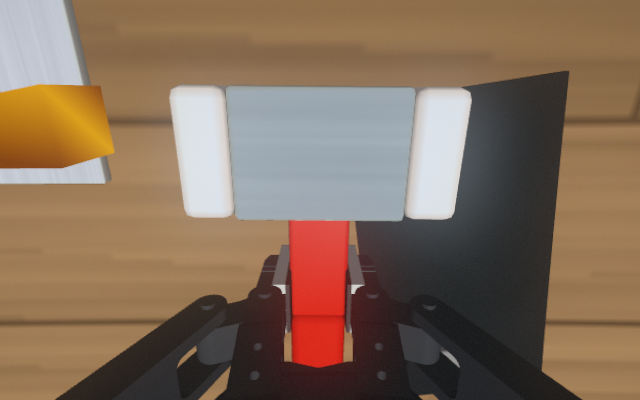

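```bash
python3 -c "
import cv2
a=cv2.imread('pics/w5.png')[0:200,0:240];cv2.imwrite('pics/w5c.png',cv2.resize(a,None,fx=3.3,fy=3,interpolation=2))"
```

```text
(no output)
```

View pics/w5c.png

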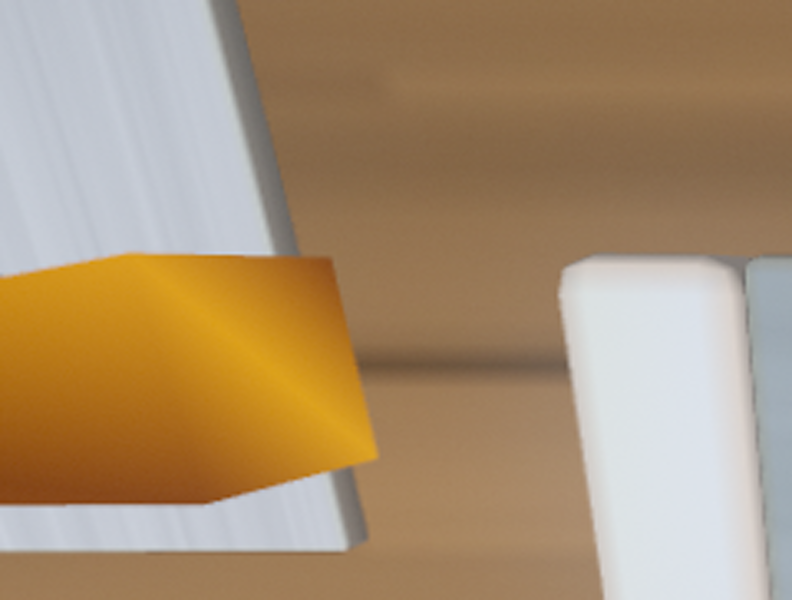

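Run:
```python
from h import *
import pickle
p=pickle.load(open('w5.pkl','rb'))
print('butt bot',onz(p,[(100.6,86),(114.2,152.3)],10).round(1))
print('butt top',onz(p,[(40.9,84.7),(63,167.7)],58).round(1))
c=onz(p,[(63.6,0),(83,84.3),(105.2,183.3),(0,183.7)],10);print('plate',c.round(1))
for a,b in((2,0),(2,3)):
    d=c[b]-c[a];print(np.degrees(np.arctan2(d[1],d[0])))
print('head',onz(p,[(171,88),(470,90),(455,219),(186,216)],133.4).round(1))
```

```text
butt bot [[620.9  49.   10. ]
 [577.4  49.2  10. ]]
butt top [[620.7  48.2  58. ]
 [577.6  48.3  58. ]]
plate [[669.2  59.9  10. ]
 [621.8  60.   10. ]
 [555.   60.1  10. ]
 [554.6 133.3  10. ]]
-0.10293593775283616
90.29634937796463
head [[ 619.3  -49.5  133.4]
 [ 618.7 -137.4  133.4]
 [ 577.7 -138.6  133.4]
 [ 578.8  -48.6  133.4]]
```

```bash
python3 -c "
from h import *
delta(537.7,-25,50,0)"
```

```text
t 4.23 pos [538.9 -93.9 114.3] F [ 0.18  0.18 -4.36] Mz [ 0.    0.15 -0.02] open 0.261
shift mm [-68.9   1.   64.3] rotvec [0.0003 0.0002 0.0023]
```

Request:
{"name": "send_rows", "arguments": {
  "plan": [
    [[-0.015, 0, 0.015], [0, 0, 0.002], -1],
    [[-0.03, 0, 0.03], [0, 0, 0.002], -1],
    [[-0.045, 0, 0.045], [0, 0, 0.002], -1],
    [[-0.057, 0, 0.057], [0, 0, 0.002], -1],
    [[-0.064, 0, 0.064], [0, 0, 0.002], -1]
  ]
}}

```text
clock: 4.65
eef_pos: [537.1, -29.4, 48.3]
tcp_rot: [3.138, 0.0, -1.57]
contact_force: [-0.1, -0.3, -4.2]
opening: 0.261
```

Request:
{"name": "send_rows", "arguments": {
  "plan": [
    [[-0.002, 0, 0], [0, 0, 0], -1],
    [[-0.005, 0, 0], [0, 0, 0], -1],
    [[-0.008, 0, 0], [0, 0, 0], -1],
    [[-0.01, 0, 0], [0, 0, 0], -1],
    [[-0.01, 0, 0], [0, 0, 0], -1]
  ]
}}

```text
clock: 5.07
eef_pos: [537.6, -19.5, 49.0]
tcp_rot: [3.139, 0.0, -1.57]
contact_force: [0.5, -0.2, -3.7]
opening: 0.254
```

```bash
python3 -c "
from h import *
delta(538.5,-10,50,0)
p,im=snap('wrist','w6')
import pickle; pickle.dump(p,open('w6.pkl','wb'))
snap('side','sd6')
im=cv2.imread('pics/sd6.png')[100:260,250:440]; cv2.imwrite('pics/sd6c.png',cv2.resize(im,None,fx=4,fy=3.7))
"
```

```text
t 5.07 pos [537.6 -19.5  49. ] F [ 0.51 -0.24 -3.75] Mz [ 0.02  0.18 -0.01] open 0.254
shift mm [-9.5 -0.9 -1. ] rotvec [0.0022 0.0003 0.0005]
```

View pics/w6.png

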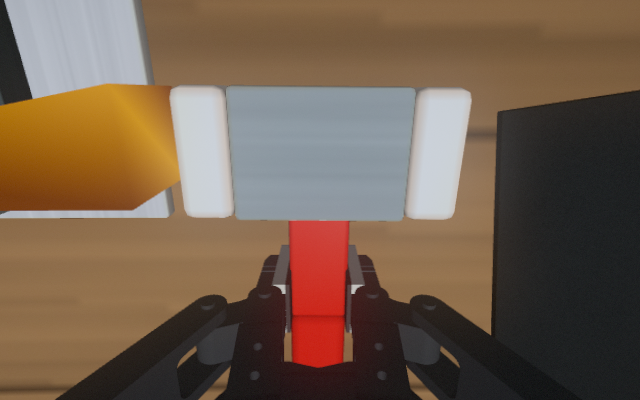

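View pics/sd6c.png

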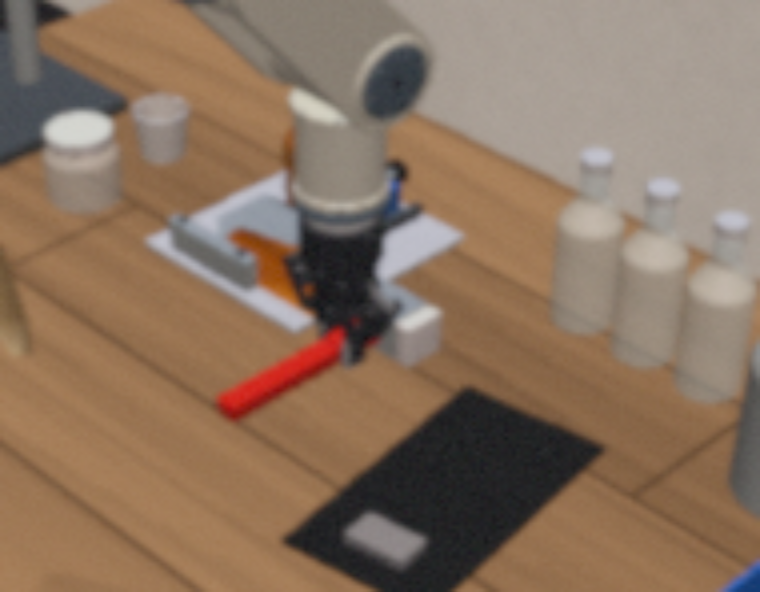

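Request:
{"name": "send_rows", "arguments": {
  "plan": [
    [[-0.003, 0, 0], [0, 0, 0], -1],
    [[-0.006, 0, 0], [0, 0, 0], -1],
    [[-0.009, 0, 0], [0, 0, 0], -1],
    [[-0.012, 0, 0], [0, 0, 0], -1],
    [[-0.014, 0, 0], [0, 0, 0], -1]
  ]
}}

```text
clock: 5.58
eef_pos: [537.5, -5.2, 48.9]
tcp_rot: [3.139, 0.0, -1.57]
contact_force: [0.4, 0.3, -3.6]
opening: 0.259
```

Request:
{"name": "send_rows", "arguments": {
  "plan": [
    [[-0.002, 0, 0], [0, 0, 0], -1],
    [[-0.004, 0, 0], [0, 0, 0], -1],
    [[-0.006, 0, 0], [0, 0, 0], -1],
    [[-0.008, 0, 0], [0, 0, 0], -1],
    [[-0.01, 0, 0], [0, 0, 0], -1]
  ]
}}

```text
clock: 6.0
eef_pos: [537.4, 4.9, 48.8]
tcp_rot: [3.139, 0.0, -1.57]
contact_force: [0.3, -1.4, -4.9]
opening: 0.259
```

Request:
{"name": "send_rows", "arguments": {
  "plan": [
    [[-0.001, 0, 0], [0, 0, 0], -1],
    [[-0.002, 0, 0], [0, 0, 0], -1],
    [[-0.003, 0, 0], [0, 0, 0], -1],
    [[-0.004, 0, 0], [0, 0, 0], -1],
    [[-0.005, 0, 0], [0, 0, 0], -1]
  ]
}}

```text
clock: 6.42
eef_pos: [537.4, 9.9, 48.8]
tcp_rot: [3.139, 0.0, -1.57]
contact_force: [-0.2, -0.7, -3.2]
opening: 0.261
```

```bash
python3 -c "
from h import *
delta(538.5,10,50,0)
p,im=snap('wrist','w7')
"
```

```text
t 6.42 pos [537.4   9.9  48.8] F [-0.16 -0.69 -3.16] Mz [-0.19  0.21 -0.04] open 0.261
shift mm [-0.1 -1.1 -1.2] rotvec [0.0026 0.0001 0.0008]
```

View pics/w7.png

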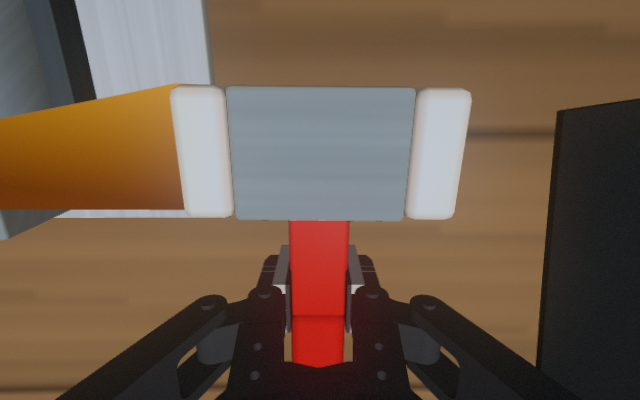

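Request:
{"name": "send_rows", "arguments": {
  "plan": [
    [[-0.001, 0, 0], [0, 0, 0], -1],
    [[-0.002, 0, 0], [0, 0, 0], -1],
    [[-0.003, 0, 0], [0, 0, 0], -1],
    [[-0.004, 0, 0], [0, 0, 0], -1],
    [[-0.005, 0, 0], [0, 0, 0], -1]
  ]
}}

```text
clock: 6.88
eef_pos: [537.3, 15.2, 48.8]
tcp_rot: [3.139, 0.0, -1.57]
contact_force: [-0.8, -2.3, -3.5]
opening: 0.261
```

Request:
{"name": "send_rows", "arguments": {
  "plan": [
    [[-0.001, 0, 0], [0, 0, 0], -1],
    [[-0.002, 0, 0], [0, 0, 0], -1],
    [[-0.003, 0, 0], [0, 0, 0], -1],
    [[-0.004, 0, 0], [0, 0, 0], -1],
    [[-0.005, 0, 0], [0, 0, 0], -1]
  ]
}}

```text
clock: 7.3
eef_pos: [537.2, 20.2, 48.8]
tcp_rot: [3.139, 0.0, -1.57]
contact_force: [-1.2, -3.6, -2.7]
opening: 0.26
```

Request:
{"name": "send_rows", "arguments": {
  "plan": [
    [[-0.001, 0, 0], [0, 0, 0], -1],
    [[-0.002, 0, 0], [0, 0, 0], -1],
    [[-0.003, 0, 0], [0, 0, 0], -1],
    [[-0.004, 0, 0], [0, 0, 0], -1],
    [[-0.005, 0, 0], [0, 0, 0], -1]
  ]
}}

```text
clock: 7.72
eef_pos: [537.1, 25.3, 48.8]
tcp_rot: [3.139, -0.0, -1.57]
contact_force: [-0.4, -4.8, -3.6]
opening: 0.256
```

Request:
{"name": "send_rows", "arguments": {
  "plan": [
    [[-0.0006, 0, 0], [0, 0, 0], -1],
    [[-0.0012, 0, 0], [0, 0, 0], -1],
    [[-0.0018, 0, 0], [0, 0, 0], -1],
    [[-0.0024, 0, 0], [0, 0, 0], -1],
    [[-0.003, 0, 0], [0, 0, 0], -1]
  ]
}}

```text
clock: 8.13
eef_pos: [537.1, 28.3, 48.8]
tcp_rot: [3.139, 0.0, -1.57]
contact_force: [-0.6, -4.9, -3.3]
opening: 0.258
```

```bash
python3 -c "
from h import *
delta(538.5,30,50,0)
p,im=snap('wrist','w8')
p,im=snap('scene','s8')
cv2.imwrite('pics/s8c.png',cv2.resize(im[200:330,320:440,::-1],None,fx=5,fy=4.5))
"
```

```text
t 8.13 pos [537.1  28.3  48.8] F [-0.56 -4.9  -3.31] Mz [-0.68  0.34 -0.13] open 0.258
shift mm [-1.7 -1.4 -1.2] rotvec [0.003  0.     0.0007]
```

View pics/w8.png

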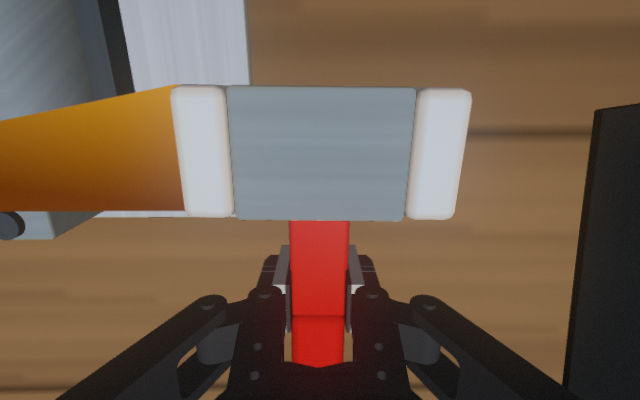

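View pics/s8c.png

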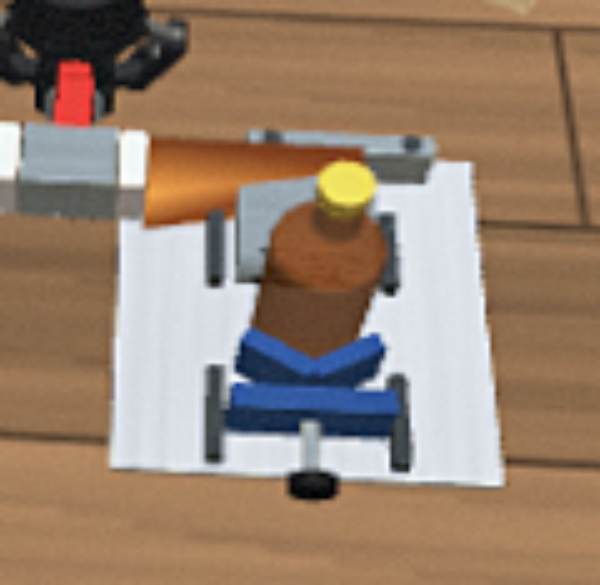

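Request:
{"name": "send_rows", "arguments": {
  "plan": [
    [[-0.0006, 0, 0], [0, 0, 0], -1],
    [[-0.0012, 0, 0], [0, 0, 0], -1],
    [[-0.0018, 0, 0], [0, 0, 0], -1],
    [[-0.0024, 0, 0], [0, 0, 0], -1],
    [[-0.003, 0, 0], [0, 0, 0], -1]
  ]
}}

```text
clock: 8.65
eef_pos: [537.1, 31.4, 48.8]
tcp_rot: [3.139, 0.0, -1.57]
contact_force: [-1.3, -4.6, -3.3]
opening: 0.259
```

Request:
{"name": "send_rows", "arguments": {
  "plan": [
    [[-0.0006, 0, 0], [0, 0, 0], -1],
    [[-0.0012, 0, 0], [0, 0, 0], -1],
    [[-0.0018, 0, 0], [0, 0, 0], -1],
    [[-0.0024, 0, 0], [0, 0, 0], -1],
    [[-0.003, 0, 0], [0, 0, 0], -1]
  ]
}}

```text
clock: 9.07
eef_pos: [537.1, 34.5, 48.8]
tcp_rot: [3.139, 0.0, -1.57]
contact_force: [-1.0, -4.2, -3.8]
opening: 0.263
```

Request:
{"name": "send_rows", "arguments": {
  "plan": [
    [[-0.0006, 0, 0], [0, 0, 0], -1],
    [[-0.0012, 0, 0], [0, 0, 0], -1],
    [[-0.0018, 0, 0], [0, 0, 0], -1],
    [[-0.0024, 0, 0], [0, 0, 0], -1],
    [[-0.003, 0, 0], [0, 0, 0], -1]
  ]
}}

```text
clock: 9.48
eef_pos: [537.1, 37.6, 48.8]
tcp_rot: [3.138, 0.0, -1.57]
contact_force: [-0.4, -4.8, -3.8]
opening: 0.26
```

Request:
{"name": "send_rows", "arguments": {
  "plan": [
    [[-0.0006, 0, 0], [0, 0, 0], -1],
    [[-0.0012, 0, 0], [0, 0, 0], -1],
    [[-0.0018, 0, 0], [0, 0, 0], -1],
    [[-0.0024, 0, 0], [0, 0, 0], -1],
    [[-0.003, 0, 0], [0, 0, 0], -1]
  ]
}}

```text
clock: 9.9
eef_pos: [537.1, 40.6, 48.8]
tcp_rot: [3.138, 0.0, -1.57]
contact_force: [-0.3, -4.3, -3.2]
opening: 0.257
```

Request:
{"name": "send_rows", "arguments": {
  "plan": [
    [[-0.0006, 0, 0], [0, 0, 0], -1],
    [[-0.0012, 0, 0], [0, 0, 0], -1],
    [[-0.0018, 0, 0], [0, 0, 0], -1],
    [[-0.0024, 0, 0], [0, 0, 0], -1],
    [[-0.003, 0, 0], [0, 0, 0], -1]
  ]
}}

```text
clock: 10.32
eef_pos: [537.1, 43.7, 48.8]
tcp_rot: [3.138, 0.0, -1.57]
contact_force: [-1.0, -5.0, -3.2]
opening: 0.258
```

Request:
{"name": "send_rows", "arguments": {
  "plan": [
    [[-0.0006, 0, 0], [0, 0, 0], -1],
    [[-0.0012, 0, 0], [0, 0, 0], -1],
    [[-0.0018, 0, 0], [0, 0, 0], -1],
    [[-0.0024, 0, 0], [0, 0, 0], -1],
    [[-0.003, 0, 0], [0, 0, 0], -1]
  ]
}}

```text
clock: 10.73
eef_pos: [536.9, 46.4, 48.8]
tcp_rot: [3.138, -0.0, -1.57]
contact_force: [-1.6, -10.5, -2.1]
opening: 0.256
```

Request:
{"name": "send_rows", "arguments": {
  "plan": [
    [[0.004, 0, 0], [0, 0, 0], -1],
    [[0.008, 0, 0], [0, 0, 0], -1],
    [[0.01, 0, 0], [0, 0, 0], -1],
    [[0.01, 0, 0], [0, 0, 0], -1],
    [[0.01, 0, 0], [0, 0, 0], -1]
  ]
}}

```text
clock: 11.15
eef_pos: [537.1, 36.4, 48.8]
tcp_rot: [3.139, -0.0, -1.57]
contact_force: [0.4, -0.1, -3.9]
opening: 0.262
```

```bash
python3 -c "
from h import *
delta(537.1,46.4,48.8,0)
p,im=snap('wrist','w9')
p,im=snap('scene','s9')
cv2.imwrite('pics/s9c.png',cv2.resize(im[200:330,320:440,::-1],None,fx=5,fy=4.5))
"
```

```text
t 11.15 pos [537.1  36.4  48.8] F [ 0.43 -0.1  -3.87] Mz [ 0.02  0.25 -0.01] open 0.262
shift mm [-10.   0.   0.] rotvec [ 0.0031 -0.0002  0.0004]
```

View pics/w9.png

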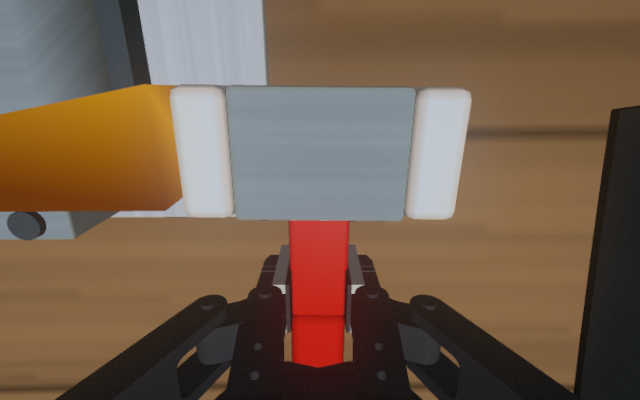

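View pics/s9c.png

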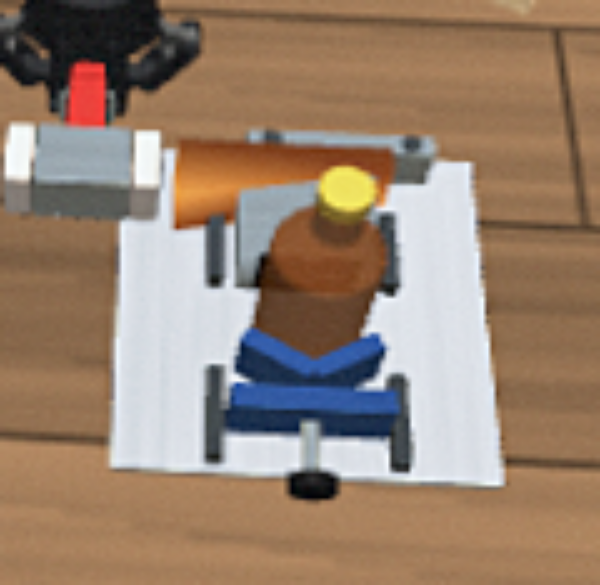

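Request:
{"name": "send_rows", "arguments": {
  "plan": [
    [[-0.0025, 0, 0], [0, 0, 0], -1],
    [[-0.005, 0, 0], [0, 0, 0], -1],
    [[-0.007, 0, 0], [0, 0, 0], -1],
    [[-0.0085, 0, 0], [0, 0, 0], -1],
    [[-0.009, 0, 0], [0, 0, 0], -1]
  ]
}}

```text
clock: 11.67
eef_pos: [537.1, 45.9, 48.8]
tcp_rot: [3.138, -0.0, -1.57]
contact_force: [-0.4, -0.3, -3.8]
opening: 0.26
```

Request:
{"name": "send_rows", "arguments": {
  "plan": [
    [[-0.0004, 0, 0], [0, 0, 0], -1],
    [[-0.0007, 0, 0], [0, 0, 0], -1],
    [[-0.001, 0, 0], [0, 0, 0], -1],
    [[-0.0012, 0, 0], [0, 0, 0], -1],
    [[-0.0014, 0, 0], [0, 0, 0], -1]
  ]
}}

```text
clock: 12.08
eef_pos: [536.8, 46.4, 48.8]
tcp_rot: [3.138, -0.001, -1.57]
contact_force: [-0.9, -9.7, -2.1]
opening: 0.259
```

Request:
{"name": "send_rows", "arguments": {
  "plan": [
    [[-0.0008, 0, 0], [0, 0, 0], -1],
    [[-0.0009, 0, 0], [0, 0, 0], -1],
    [[-0.001, 0, 0], [0, 0, 0], -1],
    [[-0.0011, 0, 0], [0, 0, 0], -1],
    [[-0.0012, 0, 0], [0, 0, 0], -1]
  ]
}}

```text
clock: 12.5
eef_pos: [536.8, 46.5, 48.8]
tcp_rot: [3.138, -0.002, -1.57]
contact_force: [-0.7, -10.2, -3.0]
opening: 0.257
```

Request:
{"name": "send_rows", "arguments": {
  "plan": [
    [[-0.001, 0, 0], [0, 0, 0], -1],
    [[-0.0012, 0, 0], [0, 0, 0], -1],
    [[-0.0014, 0, 0], [0, 0, 0], -1],
    [[-0.0016, 0, 0], [0, 0, 0], -1],
    [[-0.0017, 0, 0], [0, 0, 0], -1]
  ]
}}

```text
clock: 12.92
eef_pos: [536.7, 46.8, 48.9]
tcp_rot: [3.138, -0.004, -1.571]
contact_force: [-0.3, -12.9, -2.6]
opening: 0.26
```

Request:
{"name": "send_rows", "arguments": {
  "plan": [
    [[-0.0014, 0, 0], [0, 0, 0], -1],
    [[-0.0016, 0, 0], [0, 0, 0], -1],
    [[-0.0018, 0, 0], [0, 0, 0], -1],
    [[-0.002, 0, 0], [0, 0, 0], -1],
    [[-0.0021, 0, 0], [0, 0, 0], -1]
  ]
}}

```text
clock: 13.33
eef_pos: [536.6, 47.2, 48.9]
tcp_rot: [3.137, -0.006, -1.571]
contact_force: [0.1, -14.6, -1.7]
opening: 0.261
```

Request:
{"name": "send_rows", "arguments": {
  "plan": [
    [[-0.0018, 0, 0], [0, 0, 0], -1],
    [[-0.002, 0, 0], [0, 0, 0], -1],
    [[-0.0022, 0, 0], [0, 0, 0], -1],
    [[-0.0024, 0, 0], [0, 0, 0], -1],
    [[-0.0026, 0, 0], [0, 0, 0], -1]
  ]
}}

```text
clock: 13.75
eef_pos: [536.6, 47.6, 49.0]
tcp_rot: [3.137, -0.008, -1.572]
contact_force: [-0.5, -18.7, -1.3]
opening: 0.258
```

Request:
{"name": "send_rows", "arguments": {
  "plan": [
    [[-0.0022, 0, 0], [0, 0, 0], -1],
    [[-0.0023, 0, 0], [0, 0, 0], -1],
    [[-0.0024, 0, 0], [0, 0, 0], -1],
    [[-0.0025, 0, 0], [0, 0, 0], -1],
    [[-0.0026, 0, 0], [0, 0, 0], -1]
  ]
}}

```text
clock: 14.17
eef_pos: [536.5, 47.7, 49.1]
tcp_rot: [3.137, -0.011, -1.573]
contact_force: [0.1, -21.0, -1.0]
opening: 0.256
```

Request:
{"name": "send_rows", "arguments": {
  "plan": [
    [[0.002, 0, 0], [0, 0, 0], -1],
    [[0.005, 0, 0], [0, 0, 0], -1],
    [[0.006, 0, 0], [0, 0, 0], -1],
    [[0.006, 0, 0], [0, 0, 0], -1],
    [[0.006, 0, 0], [0, 0, 0], -1]
  ]
}}

```text
clock: 14.58
eef_pos: [536.4, 41.9, 49.1]
tcp_rot: [3.137, -0.011, -1.573]
contact_force: [-0.6, 0.0, -3.3]
opening: 0.258
```

```bash
python3 -c "
from h import *
delta(537.1,47,48.8,0)
p,im=snap('wrist','w10')
p,im=snap('scene','s10')
cv2.imwrite('pics/s10c.png',cv2.resize(im[200:330,320:440,::-1],None,fx=5,fy=4.5))
"
```

```text
t 14.58 pos [536.4  41.9  49.1] F [-0.57  0.   -3.3 ] Mz [0.06 0.21 0.03] open 0.258
shift mm [-5.1 -0.7  0.3] rotvec [ 0.0051 -0.0106 -0.0019]
```

View pics/s10c.png

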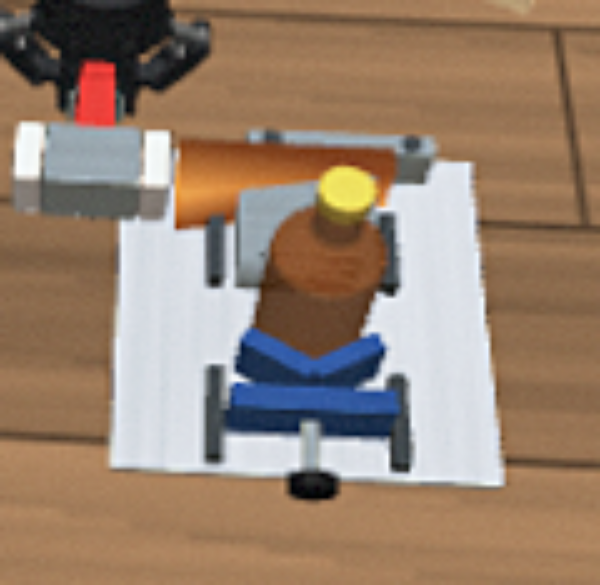

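View pics/w10.png

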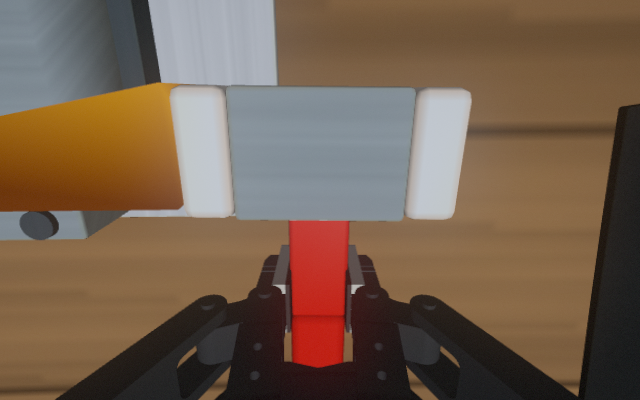

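Request:
{"name": "send_rows", "arguments": {
  "plan": [
    [[-0.001, 0, 0], [0.005, -0.01, -0.002], -1],
    [[-0.002, 0, 0], [0.005, -0.01, -0.002], -1],
    [[-0.003, 0, 0], [0.005, -0.01, -0.002], -1],
    [[-0.0038, 0, 0], [0.005, -0.01, -0.002], -1],
    [[-0.0042, 0, 0], [0.005, -0.01, -0.002], -1]
  ]
}}

```text
clock: 15.1
eef_pos: [536.4, 46.4, 49.1]
tcp_rot: [-3.142, -0.001, -1.57]
contact_force: [0.7, -0.5, -4.1]
opening: 0.255
```

Request:
{"name": "send_rows", "arguments": {
  "plan": [
    [[-0.0004, 0, 0], [0, 0, 0], -1],
    [[-0.0008, 0, 0], [0, 0, 0], -1],
    [[-0.0012, 0, 0], [0, 0, 0], -1],
    [[-0.0016, 0, 0], [0, 0, 0], -1],
    [[-0.002, 0, 0], [0, 0, 0], -1]
  ]
}}

```text
clock: 15.52
eef_pos: [536.2, 47.3, 49.1]
tcp_rot: [3.141, -0.002, -1.57]
contact_force: [-1.1, -13.6, -1.9]
opening: 0.257
```

Request:
{"name": "send_rows", "arguments": {
  "plan": [
    [[-0.0012, 0, 0], [0, 0, 0], -1],
    [[-0.0014, 0, 0], [0, 0, 0], -1],
    [[-0.0016, 0, 0], [0, 0, 0], -1],
    [[-0.0017, 0, 0], [0, 0, 0], -1],
    [[-0.0018, 0, 0], [0, 0, 0], -1]
  ]
}}

```text
clock: 15.93
eef_pos: [536.2, 47.5, 49.2]
tcp_rot: [3.141, -0.004, -1.571]
contact_force: [0.4, -15.6, -1.3]
opening: 0.262
```

Request:
{"name": "send_rows", "arguments": {
  "plan": [
    [[-0.0017, 0, 0], [0, 0, 0], -1],
    [[-0.0018, 0, 0], [0, 0, 0], -1],
    [[-0.0019, 0, 0], [0, 0, 0], -1],
    [[-0.002, 0, 0], [0, 0, 0], -1],
    [[-0.0021, 0, 0], [0, 0, 0], -1]
  ]
}}

```text
clock: 16.35
eef_pos: [536.1, 47.6, 49.3]
tcp_rot: [3.14, -0.006, -1.571]
contact_force: [-0.8, -16.7, -0.9]
opening: 0.257
```

Request:
{"name": "send_rows", "arguments": {
  "plan": [
    [[-0.002, 0, 0], [0, 0, 0], -1],
    [[-0.0022, 0, 0], [0, 0, 0], -1],
    [[-0.0024, 0, 0], [0, 0, 0], -1],
    [[-0.0026, 0, 0], [0, 0, 0], -1],
    [[-0.0027, 0, 0], [0, 0, 0], -1]
  ]
}}

```text
clock: 16.77
eef_pos: [535.9, 47.8, 49.4]
tcp_rot: [3.14, -0.009, -1.572]
contact_force: [0.2, -20.5, -1.2]
opening: 0.259
```

Request:
{"name": "send_rows", "arguments": {
  "plan": [
    [[-0.0024, 0, 0], [0, 0, 0], -1],
    [[-0.0025, 0, 0], [0, 0, 0], -1],
    [[-0.0026, 0, 0], [0, 0, 0], -1],
    [[-0.0027, 0, 0], [0, 0, 0], -1],
    [[-0.0028, 0, 0], [0, 0, 0], -1]
  ]
}}

```text
clock: 17.18
eef_pos: [535.9, 48.0, 49.5]
tcp_rot: [3.14, -0.012, -1.573]
contact_force: [-0.7, -22.9, -0.6]
opening: 0.256
```

Request:
{"name": "send_rows", "arguments": {
  "plan": [
    [[0.002, 0, 0], [0, 0, 0], -1],
    [[0.005, 0, 0], [0, 0, 0], -1],
    [[0.006, 0, 0], [0, 0, 0], -1],
    [[0.006, 0, 0], [0, 0, 0], -1],
    [[0.006, 0, 0], [0, 0, 0], -1]
  ]
}}

```text
clock: 17.6
eef_pos: [535.9, 42.2, 49.5]
tcp_rot: [3.14, -0.012, -1.573]
contact_force: [0.4, 0.3, -4.1]
opening: 0.256
```

Request:
{"name": "send_rows", "arguments": {
  "plan": [
    [[-0.0015, 0, 0], [0.002, -0.011, -0.002], -1],
    [[-0.003, 0, 0], [0.002, -0.011, -0.002], -1],
    [[-0.004, 0, 0], [0.002, -0.011, -0.002], -1],
    [[-0.0044, 0, 0], [0.002, -0.011, -0.002], -1],
    [[-0.0044, 0, 0], [0.002, -0.011, -0.002], -1]
  ]
}}

```text
clock: 18.02
eef_pos: [535.9, 46.8, 49.5]
tcp_rot: [-3.142, -0.001, -1.571]
contact_force: [-0.5, 0.0, -3.7]
opening: 0.255
```

Request:
{"name": "send_rows", "arguments": {
  "plan": [
    [[-0.0005, 0, 0], [0, 0, 0], -1],
    [[-0.001, 0, 0], [0, 0, 0], -1],
    [[-0.0014, 0, 0], [0, 0, 0], -1],
    [[-0.0018, 0, 0], [0, 0, 0], -1],
    [[-0.0022, 0, 0], [0, 0, 0], -1]
  ]
}}

```text
clock: 18.43
eef_pos: [535.6, 47.6, 49.5]
tcp_rot: [3.141, -0.003, -1.571]
contact_force: [-1.1, -14.3, -2.2]
opening: 0.26
```

Request:
{"name": "send_rows", "arguments": {
  "plan": [
    [[-0.0014, 0, 0], [0, 0, 0], -1],
    [[-0.0017, 0, 0], [0, 0, 0], -1],
    [[-0.002, 0, 0], [0, 0, 0], -1],
    [[-0.0023, 0, 0], [0, 0, 0], -1],
    [[-0.0025, 0, 0], [0, 0, 0], -1]
  ]
}}

```text
clock: 18.85
eef_pos: [535.4, 47.8, 49.6]
tcp_rot: [3.14, -0.005, -1.571]
contact_force: [-0.9, -19.7, -0.9]
opening: 0.258
```

Request:
{"name": "send_rows", "arguments": {
  "plan": [
    [[0.003, 0, 0], [0, 0, 0], -1],
    [[0.01, 0, 0], [0, 0, 0], -1],
    [[0.02, 0, 0], [0, 0, 0], -1],
    [[0.03, 0, -0.002], [0, 0, 0], -1],
    [[0.04, 0, -0.005], [0, 0, 0], -1]
  ]
}}

```text
clock: 19.27
eef_pos: [535.1, 6.9, 54.7]
tcp_rot: [3.14, -0.005, -1.571]
contact_force: [0.6, 0.3, -3.4]
opening: 0.262
```

```bash
python3 -c "
from h import *
delta(511.5,-196.9,70,3.8)
p,im=snap('wrist','w11')
p,im=snap('scene','s11')
cv2.imwrite('pics/s11c.png',cv2.resize(im[200:330,320:440,::-1],None,fx=5,fy=4.5))
"
```

```text
t 19.27 pos [535.1   6.9  54.7] F [ 0.64  0.26 -3.45] Mz [-0.01  0.19  0.04] open 0.262
shift mm [203.9  23.6 -14.2] rotvec [ 0.0019 -0.0052 -0.0665]
```

View pics/s11c.png

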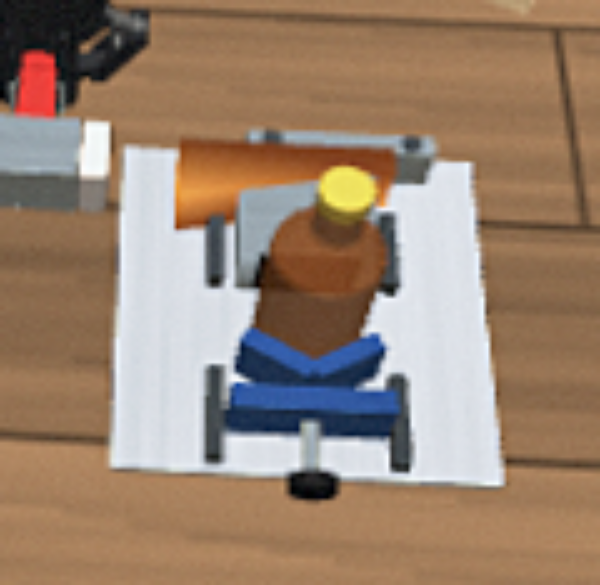

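View pics/w11.png

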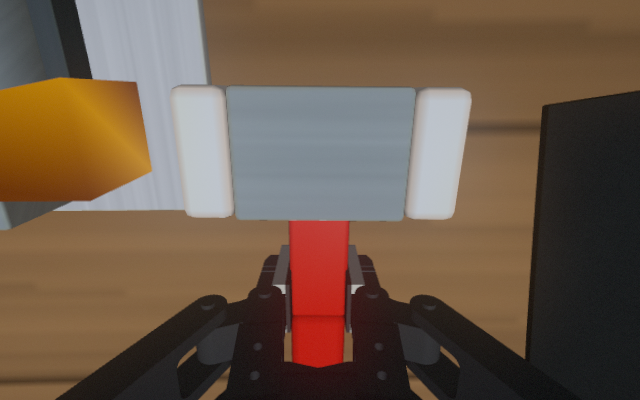

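Request:
{"name": "send_rows", "arguments": {
  "plan": [
    [[0.02, 0.002, -0.006], [0, 0, -0.01], -1],
    [[0.045, 0.005, -0.014], [0, 0, -0.02], -1],
    [[0.075, 0.008, -0.015], [0, 0, -0.03], -1],
    [[0.105, 0.012, -0.015], [0, 0, -0.04], -1],
    [[0.13, 0.016, -0.015], [0.002, -0.005, -0.05], -1]
  ]
}}

```text
clock: 19.78
eef_pos: [519.5, -125.4, 71.5]
tcp_rot: [-3.139, -0.001, -1.522]
contact_force: [0.6, 0.1, -3.5]
opening: 0.259
```

```bash
python3 -c "
from h import *
delta(511.8,-197,60,3.8)"
```

```text
t 19.78 pos [ 519.5 -125.4   71.5] F [ 0.65  0.05 -3.46] Mz [-0.01  0.21 -0.04] open 0.259
shift mm [71.1 11.3 11.6] rotvec [-0.0025 -0.001  -0.0174]
```

Request:
{"name": "send_rows", "arguments": {
  "plan": [
    [[0.025, 0.004, 0.003], [0, 0, -0.01], -1],
    [[0.045, 0.007, 0.006], [0, 0, -0.017], -1],
    [[0.06, 0.009, 0.01], [0, 0, -0.017], -1],
    [[0.071, 0.011, 0.011], [0, 0, -0.017], -1],
    [[0.071, 0.011, 0.011], [0, 0, -0.017], -1]
  ]
}}

```text
clock: 20.2
eef_pos: [511.8, -198.6, 60.4]
tcp_rot: [-3.139, -0.001, -1.507]
contact_force: [0.1, 0.6, -4.4]
opening: 0.259
```

```bash
python3 -c "
from h import *
delta(511.8,-197,37,3.8)
snap('wrist','w12')"
```

```text
t 20.2 pos [ 511.8 -198.6   60.4] F [ 0.12  0.58 -4.36] Mz [0.02 0.21 0.  ] open 0.259
shift mm [-1.7 -0.1 23.4] rotvec [-0.0025 -0.0012 -0.0023]
```

View pics/w12.png

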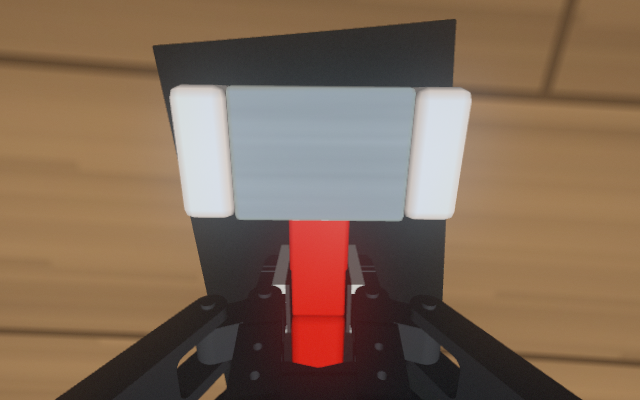

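Centred over the mat as before. Lower gently.

Request:
{"name": "send_rows", "arguments": {
  "plan": [
    [[-0.001, 0, 0.008], [-0.002, -0.001, -0.002], -1],
    [[-0.001, 0, 0.014], [-0.002, -0.001, -0.002], -1],
    [[-0.001, 0, 0.018], [-0.002, -0.001, -0.002], -1],
    [[-0.001, 0, 0.021], [-0.002, -0.001, -0.002], -1],
    [[-0.001, 0, 0.023], [-0.002, -0.001, -0.002], -1]
  ]
}}

```text
clock: 20.67
eef_pos: [511.7, -195.9, 36.8]
tcp_rot: [3.141, 0.001, -1.504]
contact_force: [-0.4, 0.2, -4.6]
opening: 0.263
```

Request:
{"name": "send_rows", "arguments": {
  "plan": [
    [[0, 0, 0], [0, 0, 0], -1],
    [[0, 0, 0.0003], [0, 0, 0], -1],
    [[0, 0, 0.0005], [0, 0, 0], -1],
    [[0, 0, 0.0005], [0, 0, 0], -1],
    [[0, 0, 0.0005], [0, 0, 0], -1]
  ]
}}

```text
clock: 21.08
eef_pos: [511.8, -195.9, 36.5]
tcp_rot: [3.141, 0.001, -1.504]
contact_force: [-0.7, 0.9, -2.6]
opening: 0.265
```

Request:
{"name": "send_rows", "arguments": {
  "plan": [
    [[0, 0, 0.0004], [0, 0, 0], -1],
    [[0, 0, 0.0008], [0, 0, 0], -1],
    [[0, 0, 0.001], [0, 0, 0], -1],
    [[0, 0, 0.001], [0, 0, 0], -1],
    [[0, 0, 0.001], [0, 0, 0], -1]
  ]
}}

```text
clock: 21.5
eef_pos: [511.8, -195.9, 36.4]
tcp_rot: [3.142, 0.001, -1.504]
contact_force: [-4.2, 1.9, 10.6]
opening: 0.26
```

Request:
{"name": "send_rows", "arguments": {
  "plan": [
    [[0, 0, -0.0003], [0, 0, 0], -0.4],
    [[0, 0, -0.0003], [0, 0, 0], 0],
    [[0, 0, -0.0003], [0, 0, 0], 0.6],
    [[0, 0, -0.0003], [0, 0, 0], 1],
    [[0, 0, -0.0003], [0, 0, 0], 1]
  ]
}}

```text
clock: 21.92
eef_pos: [511.9, -196.0, 36.7]
tcp_rot: [-3.141, 0.0, -1.504]
contact_force: [0.0, 1.2, 0.0]
opening: 0.855
```

Request:
{"name": "send_rows", "arguments": {
  "plan": [
    [[0, 0, 0], [0, 0, 0], 1],
    [[0, 0, 0], [0, 0, 0], 1],
    [[0, 0, -0.01], [0, 0, 0], 1],
    [[0, 0, -0.03], [0, 0, 0], 1],
    [[0, 0, -0.05], [0, 0, 0], 1]
  ]
}}

```text
clock: 22.33
eef_pos: [511.3, -195.8, 87.2]
tcp_rot: [3.14, 0.001, -1.504]
contact_force: [-0.6, 0.5, 0.5]
opening: 1.002
```

Request:
{"name": "send_rows", "arguments": {
  "plan": [
    [[0, 0, -0.03], [0, 0, 0], 1],
    [[0, 0, -0.06], [0, 0, 0], 1],
    [[0, 0, -0.09], [0, 0, 0], 1],
    [[0, 0, -0.11], [0, 0, 0], 1],
    [[0, 0, -0.12], [0, 0, 0], 1]
  ]
}}

```text
clock: 22.75
eef_pos: [512.7, -196.4, 211.0]
tcp_rot: [-3.139, -0.001, -1.504]
contact_force: [1.4, -1.2, -0.2]
opening: 0.996
```

```bash
python3 -c "
from h import *
delta(511.8,-197,210,3.8)
import pickle
p,im=snap('wrist','w13'); pickle.dump(p,open('w13.pkl','wb'))
p,im=snap('scene','s13')
cv2.imwrite('pics/s13c.png',cv2.resize(im[150:330,200:440,::-1],None,fx=3.3,fy=3.3))
"
```

```text
t 22.75 pos [ 512.7 -196.4  211. ] F [ 1.35 -1.19 -0.2 ] Mz [ 0.04 -0.01 -0.03] open 0.996
shift mm [0.6 0.9 1. ] rotvec [-0.0029 -0.0008  0.0005]
```

View pics/w13.png

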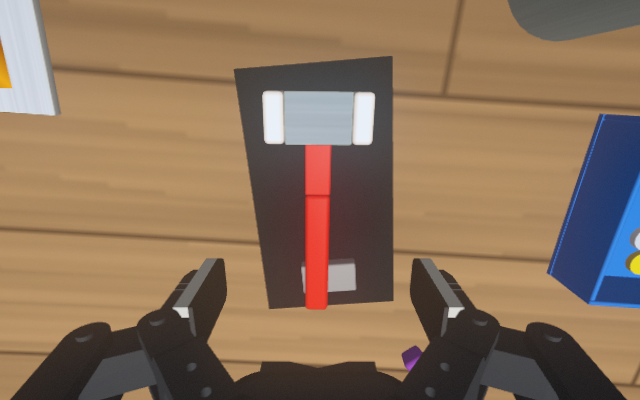

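View pics/s13c.png

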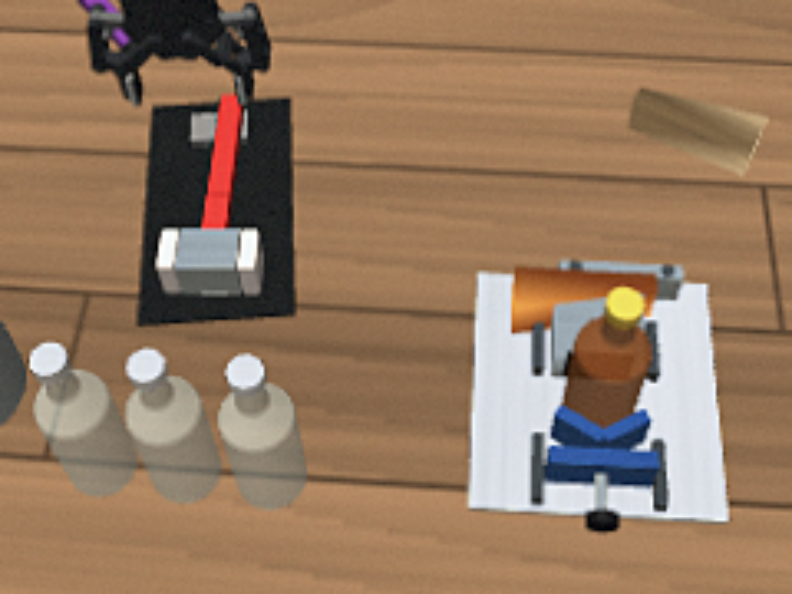

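Run:
```python
from h import *
import pickle
p=pickle.load(open('w13.pkl','rb'))
c=onz(p,[(263,92),(375,94),(373,145),(264,143)],56); print(c.round(1),c.mean(0).round(1))
m=onz(p,[(235,69),(391,57),(393,300),(269,308)],6); ce=m.mean(0); d=m[0]+m[1]-m[2]-m[3]; a=np.arctan2(d[1],d[0]); print(ce,np.degrees(a))
v=(c.mean(0)-ce)[:2]; print('in mat',v@[np.cos(a),np.sin(a)],v@[-np.sin(a),np.cos(a)])
```

```text
[[ 590.7 -145.7   56. ]
 [ 595.2 -236.8   56. ]
 [ 553.8 -240.1   56. ]
 [ 549.4 -147.    56. ]] [ 572.3 -192.4   56. ]
[ 486.82976486 -202.5344606     6.        ] 8.151874984855857
in mat 86.00984097010854 -2.0766787334803873
```

Mallet lies at mat x = 86, y = -2 mm, the same size in the image as at the start (flat). Handing in.

```bash
python3 -c "
from rig import job
print(job.sign_off())"
```

```text
the job is handed in; nothing more can be done
None
```

I drove the orange wedge tight with three separate strokes of the red mallet, laid the mallet back on its mat and handed the job in at about 23 s. `job.sign_off()` reports no verdict.

- **Strokes:** these were slow pushes rather than sharp taps. The first moved the loose wedge about 45 mm at roughly 5 N, rising to about 10 N. The second and third peaked at 21 and 23 N. I drew the mallet clear between them.
- **Tightness check:** a fourth push to about 20 N ended at the same position as the third, to within about 0.2 mm. Just before it, at 46.8 mm, the mallet had not yet met the wedge, so the wedge had not sprung back. I could only read the wrist force at the end of each move, so short peaks between readings and the forces on the jaw and bottle were not seen directly.
- **Mallet:** the last pictures show it flat on the mat, the same way round, with its head centre at about x = 86, y = -2 mm in the mat's frame. It was about x = 86, y = -4 mm at the start.
- **Surroundings:** the bottle is upright against the stop, and the things visible in the last pictures look unmoved. I judged that by eye and did not measure each one. No check failed or disagreed.

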